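# Get the boxed-in oil filter out of the bench tray

### The arm

A 6-joint arm with a two-finger parallel gripper is mounted at the origin on the work surface. World frame = base frame: x ahead of the robot, y to its left, z up, the work surface at z = 0. Lengths are in m, angles in degrees, forces in N, time in s.
With the tool pointing down it reaches from about 0.4 to 0.825 m from the base axis. Payload 7 kg.
Tool frame: the origin (TCP) lies at the very end of the fingers, on their centre line; the grasp point (between the pads) lies 19 mm behind it (ctrl.grip_depth is the z of the grasp point in the tool frame, in m); z points along the fingers, y is the direction in which the jaws open and shut (so a half turn about z gives the same grasp; the last joint's range is limited). The gripper opens to 88 mm and grips with 3 to 60 N. Pads are 19 mm wide; open, the fingers measure 130 mm over their backs; the gripper's body (78 mm by 193 mm) begins 47 mm behind the grasp point.
Start: joints at [-47.607, 20.546, 0.682, 0, -70.136, -16.507], TCP at [0.295, -0.607, 0.227] pointing down, gripper open.
Joint ranges: [-176.03, 176.03], [-82.01, 121.73], [-58.28, 71.71], [-173.87, 95.51], [-174.79, -0.11], [-173.66, 173.66]. Speed limits (degrees/s): [136.94, 136.94, 172.46, 180, 180, 180].

### API

Orientations are given as [roll, pitch, yaw] about the fixed x, y, z axes, in that order (R = Rz(yaw) Ry(pitch) Rx(roll)).
In Python, from plant import telemetry, snapshot, job, models, ctrl gives the robot as it stands.
- The arm moves only by the tool jog_arm, never from a script. Its argument "targets" is text: rows parted by semicolons, each of 7 numbers parted by spaces: the shift along the tool's x, y, z in m, then the turn, a rotation vector about the tool's x, y, z in degrees, then the gripper command: -1 is shut, 1 is fully open, values between are in proportion. A call has exactly 8 rows; each row is the pose to reach, as a shift and turn from the pose measured when the call began, along the tool's axes at that moment; what a row does not reach only later rows make up. A row lasts 1/8 s, in which the tool goes at most 62.5 mm and 10.7 degrees, less where a joint would pass 70% of its speed; a pose out of reach is approached as far as the arm can. A call with a gripper value outside its range is refused whole. The fingers move at their own pace and stop on an object; the grip force is fixed at half the most. Time passes only in rows, so rows that repeat a pose let the fingers close, or fill a call up. It gives the time, the measured TCP pose, the force and the opening at its end, in the units of the state.
- telemetry.get_obs(): the state, without advancing time (a new reading comes with each control period).
- snapshot(name): name is "scene" or "top" or "wrist"; returns a dict with "img" (420x560x3 uint8, red, green, blue), "range_z" (420x560 float32, m along the optical axis (not along the pixel's ray), 0 where there is no reading), "intrinsics" (3x3 intrinsics, pixels), "R" (3x3) and "t" (3): a world point X has camera coordinates R X + t. Camera axes: x right, y down, z forward; pixel columns grow to the right and rows downward; lengths in m; the calibration is good to about 2 mm. A picture is of the moment at which its call begins.
- job.close_job(): hands the job in, once; it reports no verdict.
Trained networks look in a picture, given as the dict that the camera call returned (one of the last four; its "shot" number tells which), for a name from the list of things; names that differ only in an ending like _2 or _b are one class to them, and where a whole thing is asked for, a point or a joint stands for the part that bears it (a point fixed in the world has none). Each returns a list of dicts, best first, with "conf" (0 to 1); they miss things now and then, are a little off and sometimes report something else, mostly with a low value. They report only what shows in the picture. A call takes as long as a camera call. They do not tell look-alikes from the thing itself.
- models.cut_out(name, picture): "region" (420x560 bool, what is visible of it) and "uv" ([column, row] in pixels, amid what is visible of it).
- models.spot_point(name, picture): "uv" ([column, row] in pixels: a listed point, or the origin of a listed thing).
The state is a dict: "clock": time; "joint_pos": joint angles; "qvel": joint speeds; "tau": joint torques, N m; "tool_pos": TCP position; "orientation": TCP orientation; "force": force on the tool from outside, world axes, zero at the start; "moment": the same for the moment, N m; "opening": finger opening in m.
Only numpy, scipy, OpenCV 4.12 (cv2) and the standard library are available. Lean on these libraries where they do the work, as an engineer would, in place of code of your own. Each camera call takes 0.05 s, during which the arm holds its last target.

### The job

The oil filter for the next job stands at the back of the red bench tray, boxed in by the aerosol can, the round tin and the square bottle. Move those three out of the way onto the rubber mat, then stand the filter in the empty half of the job tray, and after that put the three back into the red tray, each on the spot where it stood. Keep them and the filter upright, and leave the small carton, the low tin and the wrench where they are.

Things in the scene. Friction and masses are not known exactly. Their poses are not given: they have to be found in the camera images.
- tray: red steel bench tray, fixed, 166 (x) by 256 (y) mm; origin under its centre, +x to its back, z up. Floor 3 mm thick, lips 14 mm high (sides 45 mm in the rear 50 mm), back upstand 63 mm. The filter stands mid rear row; of aerosol, tin and bottle one stands in front of it (68 mm between centres), the others left and right of it (75 mm), in any order.
- aerosol_center (a point): aerosol can, upright and loose: aluminium cylinder 60 mm in diameter and straight to 122 mm, with a white label band, domed shoulder and white button to 148 mm in all. The point is its axis half-way up, 74 mm above its underside; z up. About 0.34 kg. One of the three to be moved aside and put back.
- tin_center (a point): round steel tin with a grey band and a flat lid, upright and loose: plain cylinder 66 to 68 mm in diameter, 129 mm high. The point is its axis, 64 mm above its underside; z up. About 0.5 kg. One of the three to be moved aside and put back.
- bottle_center (a point): square grey plastic bottle with a black screw cap, upright and loose: 58 by 58 mm with upright sides to 120 mm, cap 33 mm in diameter to 142 mm in all. The point is on its axis, 71 mm above its underside; x and y are square to its sides, z up. About 0.42 kg. One of the three to be moved aside and put back.
- filter_center (a point): white spin-on oil filter, upright and loose, threaded end up (black seal ring and hole in the top): cylinder 62 to 64 mm in diameter, 69 mm high. The point is its axis, 34 mm above its underside; z up. About 0.28 kg. The thing to be fetched. While the three stand round it there is no room for fingers beside it.
- mat: black ribbed rubber mat lying flat and fixed, 280 (x) by 150 (y) by 4 mm, to one side of the red tray (either side); origin at the centre of its underside, axes along its edges. The aside place for the three, which stand wholly on it.
- job_spot (a point): floor of the job tray's empty compartment, its middle. The fixed zinc-plated job tray, 214 (x) by 98 (y) mm, walls and divider 3 mm thick and 26 mm high, floor 3 mm, lies across the red tray from the mat. The empty half, 103 (x) by 92 (y) mm inside, is the one towards the robot; the half at +x holds a flat panel air filter. Axes along the edges, z up.
- carton_center (a point): bystander: small cardboard carton, 34 by 34 by 42 mm high, loose, in the front left corner of the red tray; the point is its centre. Leave it alone.
- low_tin_center (a point): bystander: low brass tin, 45 mm in diameter, 24 mm high, loose, in the front right corner of the red tray; the point is its centre. Leave it alone.
- wrench: bystander: combination wrench (ring and open jaw), 190 mm long, about 10 mm thick, lying loose on the bench beyond the red tray, roughly along y; its length is its x axis. Leave it alone.
Not all that is in view belongs to the job. Leave any green or orange look-alike of the part that bears aerosol_center alone. Leave any yellow look-alike of the part that bears bottle_center alone.

How it is judged:
By the outcome, as a careful person would: the job done as asked, in the order asked, and still so for the second after the job is handed in, with the robot touching nothing.
It also fails if it takes over 138 s, if anything falls off the work surface, if the arm or the gripper's body presses on something with over 40 N, if the wrist force passes 120 N, or if a joint passes its speed limit or range.

## Working session

There is one attempt and no reset: what is moved stays moved. The work goes in short steps, Python scripts to look and compute and a tool call to move; the robot and the scene stay as the last step left them, time stands still between calls to the robot, and variables do not carry over. Pictures are saved under pics/ and viewed, and the job is handed in when it is done.

Besides the shell and the picture viewer there is one more tool, called after "Emit:" by a JSON object that holds its "method" and its "body". jog_arm: Moves the arm, as the interface text tells. Its arguments: {"type":"object","properties":{"targets":{"type":"string"}},"required":["targets"]}

```bash
ls; mkdir -p pics
python3 - <<'E'
from plant import telemetry, snapshot, job, models, ctrl
import cv2
print(telemetry.get_obs()); print(ctrl.grip_depth)
for n in ["scene","top"]:
    s=snapshot(n); cv2.imwrite(f"pics/{n}0.png",s["img"][:,:,::-1]); print(n,s["intrinsics"],s["R"],s["t"])
E
```

```text
pics
{'clock': 0.0, 'joint_pos': array([-4.76045481e+01,  2.05885450e+01,  6.33963992e-01, -1.94065668e-02,
       -7.01377854e+01, -1.65065066e+01]), 'qvel': array([-0.13580731,  0.01554599,  0.12703479,  0.04803582,  0.08761726,
        0.01849578]), 'tau': array([ 3.30801277e-04, -5.82726073e+01,  2.93056262e+01,  6.99755609e+00,
        6.77667311e-03, -1.99087417e-04]), 'tool_pos': array([ 0.29447018, -0.60682564,  0.22565902]), 'orientation': array([ 1.79906256e+02, -8.75412487e-03, -1.54117656e+02]), 'force': array([1.17199384, 0.51358252, 0.55447692]), 'moment': array([ 0.00958401, -0.00536138,  0.03930954]), 'opening': 0.08793029920647691}
-0.0188
scene [[512.4631757    0.         278.15373212]
 [  0.         512.4631757  205.56773451]
 [  0.           0.           1.        ]] [[-0.86383678  0.50349667  0.01664707]
 [ 0.30456055  0.54827861 -0.77886677]
 [-0.40128405 -0.66774372 -0.62696845]] [ 0.47302045 -0.11538815  1.3062162 ]
top [[411.13245728   0.         279.63295694]
 [  0.         411.13245728 208.43734168]
 [  0.           0.           1.        ]] [[ 0.00513842 -0.99996227  0.00700381]
 [-0.98793415 -0.0061605  -0.15475192]
 [ 0.15478923 -0.00612412 -0.98792854]] [0.00691222 0.57268156 0.88976624]
```

View pics/scene0.png

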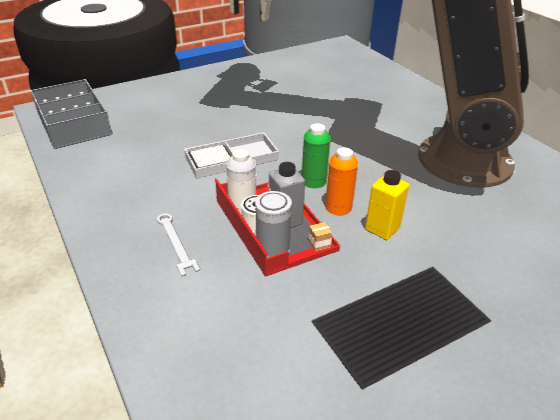

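View pics/top0.png

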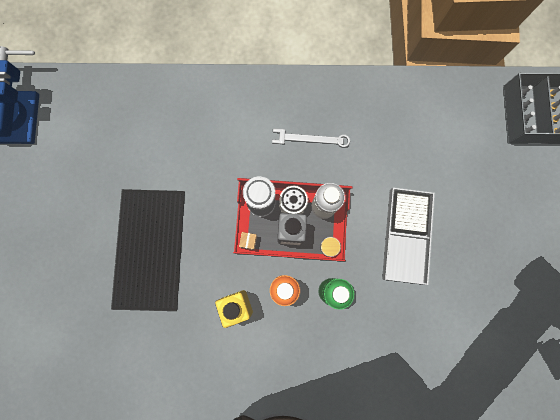

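Candidates (top view):
- Aerosol: silver with white button at (329,197). Look-alikes are orange (285,291) and green (340,293).
- Bottle: grey with black cap at (292,227). Look-alike is yellow (233,309).
- Tin at (259,192) and filter at (294,199), both the only ones.

I choose the silver, grey, steel and white ones, all in the red tray.

```bash
cat > h.py <<'E'
from plant import telemetry, snapshot, job, models, ctrl
import cv2, numpy as np
from scipy.spatial.transform import Rotation as Ro
def cloud(s):
    K=s["intrinsics"];d=s["range_z"];v,u=np.mgrid[:420,:560]
    P=np.stack([(u-K[0,2])/K[0,0]*d,(v-K[1,2])/K[1,1]*d,d],-1)
    X=(P-s["t"])@s["R"]; X[d<=0]=np.nan; return X
def rect(xy):
    r=cv2.minAreaRect((xy*1000).astype(np.float32)); return np.round(r[0],1),np.round(r[1],1),round(r[2],2)
E
python3 - <<'E'
from h import *
s=snapshot("top"); X=cloud(s); img=s["img"]
hsv=cv2.cvtColor(img,cv2.COLOR_RGB2HSV)
for n in ["aerosol_center","tin_center","bottle_center","filter_center"]:
    for c in models.cut_out(n,s)[:3]:
        m=c["region"]; P=X[m]; P=P[np.isfinite(P[:,0])]
        if len(P)<20: continue
        z=np.percentile(P[:,2],97); 
        out=[]
        for lo,hi in [(z-.006,z+.01),(z-.035,z+.02)]:
            Q=P[(P[:,2]>lo)&(P[:,2]<hi)]
            if len(Q)>5: out.append((round(lo,3),rect(Q[:,:2])))
        print(n,round(c["conf"],2),c["uv"],round(z,4),out)
for nm,win in [("tray",(225,170,365,270)),("mat",(100,180,195,320)),("job",(375,180,445,295))]:
    x0,y0,x1,y1=win; m=np.zeros(img.shape[:2],bool); m[y0:y1,x0:x1]=1
    if nm=="tray": m&=((hsv[:,:,0]<6)|(hsv[:,:,0]>174))&(hsv[:,:,1]>170)
    if nm=="mat": m&=(hsv[:,:,2]<60)
    if nm=="job": m&=X[:,:,2]>0.015
    P=X[m];P=P[np.isfinite(P[:,0])]; print(nm,len(P),rect(P[:,:2]),np.percentile(P[:,2],[2,50,98]))
    if nm=="tray":
        for lo,hi in [(.009,.02),(.035,.05),(.055,.07)]:
            Q=P[(P[:,2]>lo)&(P[:,2]<hi)]
            if len(Q)>4: print(lo,len(Q),rect(Q[:,:2]),Q[:,:2].min(0),Q[:,:2].max(0))
    if nm=="job": print(np.percentile(X[225:275,395:425].reshape(-1,3)[:,2],50))
m=(X[:,:,2]>.02); print("floor",np.nanmedian(X[300:400,60:200,2]))
for n in ["tray","mat","job_spot","aerosol_center","tin_center","bottle_center","filter_center"]:
    print(n,[(round(c["conf"],2),np.round(c["uv"],1)) for c in models.spot_point(n,s)[:3]])
i=cv2.resize(img[165:275,225:445],None,fx=3.6,fy=3.6,interpolation=cv2.INTER_CUBIC);cv2.imwrite("pics/crop1.png",i[:,:,::-1])
E
```

```text
aerosol_center 0.87 [326.7, 197.8] 0.1518 [(np.float64(0.146), (array([585.6, -94. ]), array([31.6, 30.6]), 0.65)), (np.float64(0.117), (array([585.1, -94.4]), array([59. , 59.9]), 88.7))]
aerosol_center 0.78 [335.6, 295.1] 0.1487 [(np.float64(0.143), (array([ 387.7, -108.8]), array([30.9, 31.2]), 0.19)), (np.float64(0.114), (array([ 386.8, -109.1]), array([59. , 59.1]), 88.95))]
aerosol_center 0.72 [287.2, 290.2] 0.1491 [(np.float64(0.143), (array([393. ,   0.4]), array([30.8, 29.5]), 0.34)), (np.float64(0.114), (array([394. ,   0.9]), array([59.4, 56.7]), 45.34))]
tin_center 0.64 [259.8, 198.3] 0.1337 [(np.float64(0.128), (array([592.6,  55.3]), array([63.8, 64.2]), 33.53)), (np.float64(0.099), (array([593. ,  55.8]), array([65.7, 62.4]), 0.42))]
tin_center 0.48 [308.4, 230.6] 0.0608 [(np.float64(0.055), (array([611.6, -22.4]), array([250.8,  41.6]), 87.5)), (np.float64(0.026), (array([567.8, -23. ]), array([150.9, 256.4]), 3.03))]
tin_center 0.21 [149.0, 251.2] 0.0068 [(np.float64(0.001), (array([481.3, 316.1]), array([153. , 282.3]), 88.32)), (np.float64(-0.028), (array([481.7, 3
[... 998 characters left out ...]
[ 0.6194121  -0.15008035] [0.63981928 0.10454607]
mat 3735 (array([483.1, 315.2]), array([148.7, 277.2]), 88.77) [-0.00010481  0.00342971  0.00721233]
job 2125 (array([ 515.8, -289.5]), array([ 99.9, 214.4]), 83.2) [0.01615258 0.02192734 0.02693462]
nan
floor -0.0002770989909698653
tray [(0.78, array([292.1, 223.1]))]
mat [(0.95, array([150.4, 247.8]))]
job_spot [(0.65, array([407.3, 259.6])), (0.62, array([152.3, 248. ]))]
aerosol_center [(0.9, array([335.4, 291.2])), (0.81, array([328.7, 199.5])), (0.8, array([287.1, 285.2]))]
tin_center [(0.57, array([261.4, 198.8]))]
bottle_center [(0.88, array([288.8, 232.7])), (0.67, array([234.4, 309.8]))]
filter_center [(0.87, array([292.3, 203.1]))]
```

View pics/crop1.png

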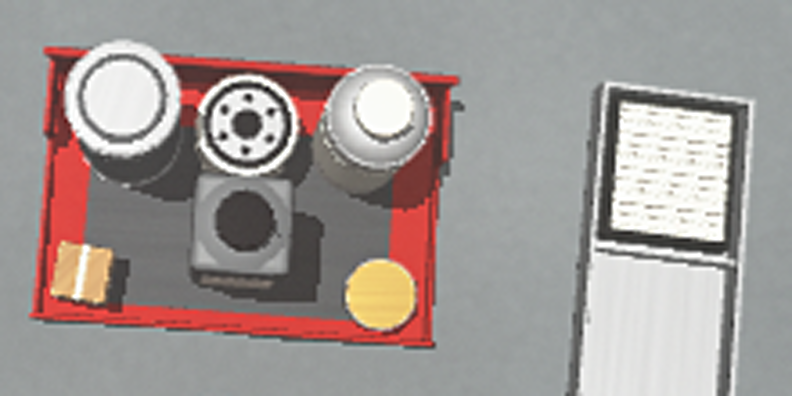

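Aerosol (silver, crop (383,105)) stands right, tin (122,98) left, bottle (grey, 243,222) in front of the filter (248,123). The carton is at (82,272) and the low tin at (380,294). Depth measurements agree with the stated 75/68 mm layout, with the tray yawed by about -3.9°. My order out is bottle, tin, aerosol, filter, and the return runs in reverse.

```bash
cat >> h.py <<'E'
def plan(*wps):
    """wps: (x,y,z mm, yaw, grip) -> tool-frame shift & rotvec from now"""
    o=telemetry.get_obs(); R=Ro.from_euler("xyz",o["orientation"],degrees=True); p=np.array(o["tool_pos"])
    print("t",round(float(o["clock"]),2),"p",np.round(p*1000,1),"rpy",np.round(o["orientation"],2),"F",np.round(o["force"],1),"open",round(o["opening"]*1000,1),"q",np.round(o["joint_pos"],0))
    for w in wps:
        d=R.inv().apply(np.array(w[:3])/1000-p); r=(R.inv()*Ro.from_euler("xyz",[180,0,w[3]],degrees=True)).as_rotvec(degrees=True)
        print(w,np.round(d,4),np.round(r,2))
E
python3 -c "
from h import *
plan((522,-15,260,-183.9),(522,-15,90,-183.9))"
```

```text
t 0.7 p [ 294.7 -607.3  226.6] rpy [-180.      0.   -154.11] F [-0.2 -0.  -0.4] open 87.8 q [-48.  21.   1.  -0. -70. -17.]
(522, -15, 260, -183.9) [-0.4631  0.4336 -0.0334] [-0.    0.   29.79]
(522, -15, 90, -183.9) [-0.4631  0.4336  0.1366] [-0.    0.   29.79]
```

Emit:
{"method": "jog_arm", "body": {"targets": "-0.02 0.02 -0.02 0 0 2 1; -0.06 0.056 -0.033 0 0 6 1; -0.1 0.094 -0.033 0 0 10 1; -0.14 0.131 -0.033 0 0 15 1; -0.18 0.168 -0.033 0 0 20 1; -0.22 0.206 -0.033 0 0 25 1; -0.26 0.243 -0.033 0 0 29.8 1; -0.30 0.281 -0.033 0 0 29.8 1"}}

```text
clock: 1.7
tool_pos: [0.4423, -0.2218, 0.26]
orientation: [-180.0, 0.1, 176.0]
force: [1.4, -0.3, -0.4]
opening: 0.0878
```

```bash
python3 -c "
from h import *
plan((522,-15,220,-183.9),(522,-15,90,-183.9))"
```

```text
t 1.7 p [ 442.3 -221.8  260. ] rpy [-1.8000e+02  6.0000e-02  1.7602e+02] F [ 1.4 -0.3 -0.4] open 87.8 q [ -4.   2. -18.   0. -69. -90.]
(522, -15, 220, -183.9) [-0.065   0.2119  0.0401] [-0.    0.06 -0.08]
(522, -15, 90, -183.9) [-0.0649  0.2119  0.1701] [-0.    0.06 -0.08]
```

Emit:
{"method": "jog_arm", "body": {"targets": "-0.012 0.04 0 0 0 0 1; -0.026 0.085 0.01 0 0 0 1; -0.04 0.13 0.02 0 0 0 1; -0.053 0.175 0.03 0 0 0 1; -0.065 0.212 0.04 0 0 0 1; -0.065 0.212 0.07 0 0 0 1; -0.065 0.212 0.1 0 0 0 1; -0.065 0.212 0.1 0 0 0 1"}}

```text
clock: 2.7
tool_pos: [0.5205, -0.0151, 0.1583]
orientation: [-179.9, -0.2, 176.0]
force: [1.0, 0.1, 0.7]
opening: 0.0875
```

Run:
```python
from h import *
s=snapshot("wrist");X=cloud(s);cv2.imwrite("pics/w1.png",s["img"][:,:,::-1])
for n,h in [("bottle_center",.123),("tin_center",.132)]:
    for c in models.cut_out(n,s)[:3]:
        P=X[c["region"]];P=P[np.isfinite(P[:,0])];Q=P[(P[:,2]>h-.015)&(P[:,2]<h+.004)]
        if len(Q)>5: print(n,c["conf"],c["uv"],rect(Q[:,:2]))
plan((522,-15,90,-183.9))
```

```text
bottle_center 0.69 [277.0, 220.7] (array([517.6, -14.9]), array([58. , 50.6]), 86.4)
tin_center 0.96 [349.0, 262.1] (array([575. ,  34.5]), array([21.7, 30.2]), 13.92)
t 2.85 p [522.9 -14.9 161.5] rpy [1.7999e+02 1.6000e-01 1.7602e+02] F [ 0.2 -0.1  0.6] open 87.5 q [  20.    9.  -24.    0.  -57. -114.]
(522, -15, 90, -183.9) [ 0.0011 -0.0002  0.0715] [ 0.01  0.16 -0.08]
```

View pics/w1.png

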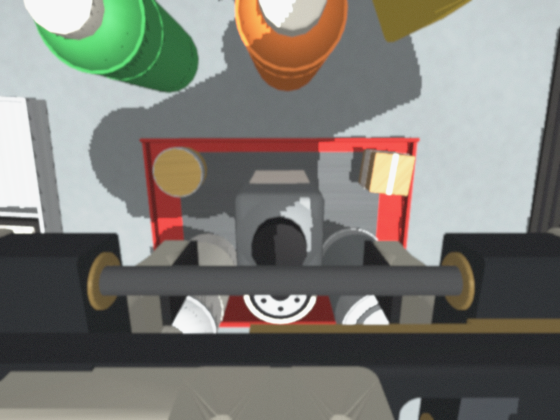

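The wrist view shows the grey bottle (278,225) centred between the fingers, with the fingers clear of the tin and aerosol. Descending and gripping.

Emit:
{"method": "jog_arm", "body": {"targets": "0.001 0 0.012 0 0 0 1; 0.001 0 0.03 0 0 0 1; 0.001 0 0.05 0 0 0 1; 0.001 0 0.065 0 0 0 1; 0.001 0 0.0715 0 0 0 1; 0.001 0 0.0715 0 0 0 1; 0.001 0 0.0715 0 0 0 -1; 0.001 0 0.0715 0 0 0 -1"}}

```text
clock: 3.85
tool_pos: [0.5225, -0.0147, 0.0905]
orientation: [180.0, 0.2, 176.0]
force: [-0.0, 0.5, 0.5]
opening: 0.0728
```

Emit:
{"method": "jog_arm", "body": {"targets": "0 0 0 0 0 0 -1; 0 0 0 0 0 0 -1; 0 0 0 0 0 0 -1; 0 0 0 0 0 0 -1; 0 0 0 0 0 0 -1; 0 0 -0.004 0 0 0 -1; 0 0 -0.012 0 0 0 -1; 0 0 -0.022 0 0 0 -1"}}

```text
clock: 4.85
tool_pos: [0.5219, -0.0147, 0.1126]
orientation: [180.0, 0.2, 176.0]
force: [-0.8, -0.1, -4.9]
opening: 0.058
```

```bash
python3 -c "
from h import *
plan((522,-15,200,-183.9),(572,315,200,-183.9),(572,315,92,-183.9))"
```

```text
t 4.85 p [521.9 -14.7 112.6] rpy [1.7998e+02 1.5000e-01 1.7602e+02] F [-0.8 -0.1 -4.9] open 58.0 q [  20.   12.  -27.    0.  -50. -114.]
(522, -15, 200, -183.9) [-0.0004 -0.0003 -0.0874] [ 0.02  0.15 -0.08]
(572, 315, 200, -183.9) [-0.0274  0.3324 -0.0873] [ 0.02  0.15 -0.08]
(572, 315, 92, -183.9) [-0.0271  0.3323  0.0207] [ 0.02  0.15 -0.08]
```

Emit:
{"method": "jog_arm", "body": {"targets": "0 0 -0.025 0 0 0 -1; 0 0 -0.05 0 0 0 -1; 0.01 0.025 -0.07 0 0 0 -1; 0.025 0.065 -0.075 0 0 0 -1; 0.04 0.105 -0.075 0 0 0 -1; 0.055 0.145 -0.075 0 0 0 -1; 0.07 0.185 -0.075 0 0 0 -1; 0.085 0.22 -0.075 0 0 0 -1"}}

```text
clock: 5.85
tool_pos: [0.4515, 0.2122, 0.188]
orientation: [179.9, 0.2, 176.0]
force: [0.7, 0.3, -5.9]
opening: 0.0582
```

```bash
python3 -c "
from h import *
plan((400,315,186,-183.9),(400,315,92,-183.9))"
```

```text
t 5.85 p [451.5 212.2 188. ] rpy [1.7994e+02 1.7000e-01 1.7604e+02] F [ 0.7  0.3 -5.9] open 58.2 q [  48.    5.  -25.    0.  -60. -142.]
(400, 315, 186, -183.9) [0.0585 0.099  0.0019] [ 0.06  0.17 -0.06]
(400, 315, 92, -183.9) [0.0587 0.0989 0.0959] [ 0.06  0.17 -0.06]
```

Emit:
{"method": "jog_arm", "body": {"targets": "0.02 0.035 0 0 0 0 -1; 0.04 0.07 0.01 0 0 0 -1; 0.0585 0.099 0.03 0 0 0 -1; 0.0585 0.099 0.05 0 0 0 -1; 0.0585 0.099 0.07 0 0 0 -1; 0.0585 0.099 0.084 0 0 0 -1; 0.0585 0.099 0.09 0 0 0 -1; 0.0585 0.099 0.093 0 0 0 -1"}}

```text
clock: 6.85
tool_pos: [0.4005, 0.3151, 0.0951]
orientation: [179.9, 0.2, 176.0]
force: [0.2, 0.1, -5.1]
opening: 0.0576
```

```bash
python3 -c "
from h import *
plan((400,315,92,-183.9))"
```

```text
t 6.85 p [400.5 315.1  95.1] rpy [179.93   0.18 176.03] F [ 0.2  0.1 -5.1] open 57.6 q [  60.   12.  -30.    0.  -47. -155.]
(400, 315, 92, -183.9) [ 0.0005 -0.0002  0.0031] [ 0.07  0.18 -0.07]
```

Emit:
{"method": "jog_arm", "body": {"targets": "0 0 0.0015 0 0 0 -1; 0 0 0.003 0 0 0 -1; 0 0 0.0035 0 0 0 -1; 0 0 0.0035 0 0 0 0.4; 0 0 0.0035 0 0 0 1; 0 0 0.0035 0 0 0 1; 0 0 0.0035 0 0 0 1; 0 0 0.0035 0 0 0 1"}}

```text
clock: 7.85
tool_pos: [0.4005, 0.3152, 0.0916]
orientation: [179.9, 0.2, 176.0]
force: [0.1, -0.2, 0.2]
opening: 0.0874
```

```bash
python3 -c "
from h import *
plan((400,315,200,-183.9),(593,55.6,200,-183.9))"
```

```text
t 7.85 p [400.5 315.2  91.6] rpy [179.93   0.19 176.04] F [ 0.1 -0.2  0.2] open 87.4 q [  60.   13.  -30.    0.  -47. -155.]
(400, 315, 200, -183.9) [ 2.000e-04 -1.000e-04 -1.084e-01] [ 0.07  0.19 -0.06]
(593, 55.6, 200, -183.9) [-0.2103 -0.2455 -0.108 ] [ 0.07  0.19 -0.06]
```

Emit:
{"method": "jog_arm", "body": {"targets": "0 0 -0.03 0 0 0 1; 0 0 -0.07 0 0 0 1; -0.01 -0.01 -0.105 0 0 0 1; -0.04 -0.045 -0.11 0 0 0 1; -0.075 -0.088 -0.11 0 0 0 1; -0.11 -0.13 -0.11 0 0 0 1; -0.15 -0.175 -0.11 0 0 0 1; -0.19 -0.222 -0.11 0 0 0 1"}}

```text
clock: 8.85
tool_pos: [0.5754, 0.0789, 0.2021]
orientation: [179.9, 0.2, 176.1]
force: [1.3, 1.2, 0.6]
opening: 0.0874
```

```bash
python3 -c "
from h import *
plan((593,55.6,150,-183.9),(593,55.6,90,-183.9))"
```

```text
t 8.85 p [575.4  78.9 202.1] rpy [179.91   0.21 176.07] F [1.3 1.2 0.6] open 87.4 q [  27.   13.  -14.    0.  -63. -121.]
(593, 55.6, 150, -183.9) [-0.019  -0.0222  0.0522] [ 0.09  0.21 -0.03]
(593, 55.6, 90, -183.9) [-0.0188 -0.0222  0.1122] [ 0.09  0.21 -0.03]
```

Emit:
{"method": "jog_arm", "body": {"targets": "-0.012 -0.014 0.005 0 0 0 1; -0.019 -0.022 0.02 0 0 0 1; -0.019 -0.022 0.045 0 0 0 1; -0.019 -0.022 0.07 0 0 0 1; -0.019 -0.022 0.095 0 0 0 1; -0.019 -0.022 0.108 0 0 0 1; -0.019 -0.022 0.112 0 0 0 1; -0.019 -0.022 0.112 0 0 0 1"}}

```text
clock: 9.85
tool_pos: [0.5934, 0.0562, 0.0905]
orientation: [179.9, 0.2, 176.1]
force: [0.9, -0.6, 0.1]
opening: 0.0876
```

Emit:
{"method": "jog_arm", "body": {"targets": "0 0 0 0 0 0 -1; 0 0 0 0 0 0 -1; 0 0 0 0 0 0 -1; 0 0 0 0 0 0 -1; 0 0 0 0 0 0 -1; 0 0 0 0 0 0 -1; 0 0 -0.006 0 0 0 -1; 0 0 -0.016 0 0 0 -1"}}

```text
clock: 10.85
tool_pos: [0.5922, 0.0562, 0.1056]
orientation: [179.9, 0.1, 176.1]
force: [-0.6, -0.6, -6.3]
opening: 0.0661
```

```bash
python3 -c "
from h import *
plan((593,55.6,180,-183.9),(572,315,180,-183.9))"
```

```text
t 10.85 p [592.2  56.2 105.6] rpy [1.7993e+02 8.0000e-02 1.7607e+02] F [-0.6 -0.6 -6.3] open 66.1 q [  24.   19.  -19.   -0.  -52. -118.]
(593, 55.6, 180, -183.9) [-0.0009 -0.0005 -0.0744] [ 0.07  0.08 -0.03]
(572, 315, 180, -183.9) [ 0.0378  0.2569 -0.0741] [ 0.07  0.08 -0.03]
```

Emit:
{"method": "jog_arm", "body": {"targets": "0 0 -0.025 0 0 0 -1; 0 0 -0.05 0 0 0 -1; 0.003 0.02 -0.07 0 0 0 -1; 0.009 0.06 -0.075 0 0 0 -1; 0.016 0.11 -0.075 0 0 0 -1; 0.024 0.16 -0.075 0 0 0 -1; 0.032 0.21 -0.075 0 0 0 -1; 0.038 0.257 -0.07 0 0 0 -1"}}

```text
clock: 11.85
tool_pos: [0.5711, 0.3172, 0.1761]
orientation: [179.9, 0.1, 176.1]
force: [1.3, -0.5, -6.8]
opening: 0.0661
```

```bash
python3 -c "
from h import *
plan((572,315,91.5,-183.9))"
```

```text
t 11.85 p [571.1 317.2 176.1] rpy [1.799e+02 7.000e-02 1.761e+02] F [ 1.3 -0.5 -6.8] open 66.1 q [  46.   20.   -6.   -0.  -63. -140.]
(572, 315, 91.5, -183.9) [-0.0009 -0.0023  0.0846] [ 0.1   0.07 -0.  ]
```

Emit:
{"method": "jog_arm", "body": {"targets": "0 -0.001 0.01 0 0 0 -1; 0 -0.002 0.03 0 0 0 -1; 0 -0.002 0.05 0 0 0 -1; 0 -0.002 0.067 0 0 0 -1; 0 -0.002 0.077 0 0 0 -1; 0 -0.002 0.081 0 0 0 -1; 0 -0.002 0.084 0 0 0 -1; 0 -0.002 0.0845 0 0 0 -1"}}

```text
clock: 12.85
tool_pos: [0.5715, 0.3156, 0.0924]
orientation: [179.9, 0.1, 176.1]
force: [-0.1, -0.7, -3.2]
opening: 0.0656
```

Emit:
{"method": "jog_arm", "body": {"targets": "0 0 0 0 0 0 -1; 0 0 0 0 0 0 0.4; 0 0 0 0 0 0 1; 0 0 0 0 0 0 1; 0 0 0 0 0 0 1; 0 0 -0.005 0 0 0 1; 0 0 -0.02 0 0 0 1; 0 0 -0.05 0 0 0 1"}}

```text
clock: 13.85
tool_pos: [0.571, 0.3151, 0.1428]
orientation: [179.9, 0.1, 176.1]
force: [0.5, -0.5, 0.4]
opening: 0.0877
```

```bash
python3 -c "
from h import *
plan((572,315,240,-183.9),(585.3,-94.2,240,-183.9))"
```

```text
t 13.85 p [571.  315.1 142.8] rpy [1.7993e+02 6.0000e-02 1.7610e+02] F [ 0.5 -0.5  0.4] open 87.7 q [  46.   22.   -9.    0.  -59. -140.]
(572, 315, 240, -183.9) [-0.0011  0.0001 -0.0972] [0.07 0.06 0.  ]
(585.3, -94.2, 240, -183.9) [-0.0422 -0.4072 -0.0976] [0.07 0.06 0.  ]
```

Emit:
{"method": "jog_arm", "body": {"targets": "0 0 -0.04 0 0 0 1; -0.003 -0.03 -0.07 0 0 0 1; -0.009 -0.085 -0.085 0 0 0 1; -0.015 -0.142 -0.085 0 0 0 1; -0.021 -0.2 -0.085 0 0 0 1; -0.027 -0.258 -0.085 0 0 0 1; -0.033 -0.316 -0.085 0 0 0 1; -0.039 -0.37 -0.085 0 0 0 1"}}

```text
clock: 14.85
tool_pos: [0.5847, -0.0588, 0.2291]
orientation: [179.9, 0.2, 176.1]
force: [0.3, 0.3, 0.1]
opening: 0.0876
```

```bash
python3 -c "
from h import *
plan((585.3,-94.2,180,-183.9),(585.3,-94.2,90.5,-183.9))"
```

```text
t 14.85 p [584.7 -58.8 229.1] rpy [1.7992e+02 1.7000e-01 1.7611e+02] F [0.3 0.3 0.1] open 87.6 q [  13.   12.  -11.   -0.  -67. -107.]
(585.3, -94.2, 180, -183.9) [-0.0028 -0.0354  0.049 ] [0.08 0.17 0.01]
(585.3, -94.2, 90.5, -183.9) [-0.0026 -0.0355  0.1385] [0.08 0.17 0.01]
```

Emit:
{"method": "jog_arm", "body": {"targets": "-0.002 -0.02 0.01 0 0 0 1; -0.003 -0.0355 0.03 0 0 0 1; -0.003 -0.0355 0.055 0 0 0 1; -0.003 -0.0355 0.085 0 0 0 1; -0.003 -0.0355 0.11 0 0 0 1; -0.003 -0.0355 0.13 0 0 0 1; -0.003 -0.0355 0.1385 0 0 0 1; -0.003 -0.0355 0.1385 0 0 0 1"}}

```text
clock: 15.85
tool_pos: [0.5859, -0.0942, 0.091]
orientation: [179.9, 0.2, 176.1]
force: [-0.0, 0.2, 0.2]
opening: 0.0876
```

Emit:
{"method": "jog_arm", "body": {"targets": "0 0 0 0 0 0 -1; 0 0 0 0 0 0 -1; 0 0 0 0 0 0 -1; 0 0 0 0 0 0 -1; 0 0 0 0 0 0 -1; 0 0 0 0 0 0 -1; 0 0 -0.006 0 0 0 -1; 0 0 -0.016 0 0 0 -1"}}

```text
clock: 16.85
tool_pos: [0.5851, -0.0943, 0.1066]
orientation: [179.9, 0.1, 176.1]
force: [0.3, -0.2, -2.6]
opening: 0.0594
```

```bash
python3 -c "
from h import *
plan((585,-94.6,190,-183.9),(486,315,190,-183.9))"
```

```text
t 16.85 p [585.1 -94.3 106.6] rpy [1.7993e+02 6.0000e-02 1.7610e+02] F [ 0.3 -0.2 -2.6] open 59.4 q [  10.   19.  -19.   -0.  -52. -104.]
(585, -94.6, 190, -183.9) [-0.     -0.0003 -0.0834] [0.07 0.06 0.  ]
(486, 315, 190, -183.9) [ 0.1266  0.4017 -0.0831] [0.07 0.06 0.  ]
```

Emit:
{"method": "jog_arm", "body": {"targets": "0 0 -0.03 0 0 0 -1; 0 0 -0.06 0 0 0 -1; 0 0.003 -0.085 0 0 0 -1; 0.008 0.03 -0.09 0 0 0 -1; 0.024 0.08 -0.09 0 0 0 -1; 0.04 0.13 -0.09 0 0 0 -1; 0.056 0.18 -0.09 0 0 0 -1; 0.072 0.23 -0.09 0 0 0 -1"}}

```text
clock: 17.85
tool_pos: [0.528, 0.1415, 0.1973]
orientation: [179.9, 0.1, 176.1]
force: [0.6, 0.1, -2.8]
opening: 0.0595
```

```bash
python3 -c "
from h import *
plan((486,315,190,-183.9),(486,315,91.5,-183.9))"
```

```text
t 17.85 p [528.  141.5 197.3] rpy [1.7991e+02 7.0000e-02 1.7610e+02] F [ 0.6  0.1 -2.8] open 59.5 q [  36.   10.  -18.   -0.  -62. -129.]
(486, 315, 190, -183.9) [0.0537 0.1702 0.0075] [ 0.09  0.07 -0.  ]
(486, 315, 91.5, -183.9) [0.0538 0.17   0.106 ] [ 0.09  0.07 -0.  ]
```

Emit:
{"method": "jog_arm", "body": {"targets": "0.015 0.05 0 0 0 0 -1; 0.032 0.1 0 0 0 0 -1; 0.046 0.145 0.01 0 0 0 -1; 0.054 0.17 0.025 0 0 0 -1; 0.054 0.17 0.05 0 0 0 -1; 0.054 0.17 0.075 0 0 0 -1; 0.054 0.17 0.092 0 0 0 -1; 0.054 0.17 0.1 0 0 0 -1"}}

```text
clock: 18.85
tool_pos: [0.4856, 0.3147, 0.0968]
orientation: [180.0, 0.0, 176.1]
force: [-0.4, -0.2, -2.5]
opening: 0.0598
```

```bash
python3 -c "
from h import *
plan((486,315,91.5,-183.9))"
```

```text
t 18.85 p [485.6 314.7  96.8] rpy [1.7996e+02 3.0000e-02 1.7609e+02] F [-0.4 -0.2 -2.5] open 59.8 q [  52.   18.  -21.    0.  -50. -146.]
(486, 315, 91.5, -183.9) [-0.0003  0.0004  0.0053] [ 0.03  0.03 -0.01]
```

Emit:
{"method": "jog_arm", "body": {"targets": "0 0 0.002 0 0 0 -1; 0 0 0.004 0 0 0 -1; 0 0 0.005 0 0 0 -1; 0 0 0.0052 0 0 0 -1; 0 0 0.0052 0 0 0 0.4; 0 0 0.0052 0 0 0 1; 0 0 0.0052 0 0 0 1; 0 0 0.0052 0 0 0 1"}}

```text
clock: 19.85
tool_pos: [0.4857, 0.3148, 0.0916]
orientation: [180.0, 0.0, 176.1]
force: [0.4, 0.5, 0.5]
opening: 0.0847
```

Emit:
{"method": "jog_arm", "body": {"targets": "0 0 0 0 0 0 1; 0 0 -0.015 0 0 0 1; 0 0 -0.045 0 0 0 1; 0 0 -0.085 0 0 0 1; 0 0 -0.12 0 0 0 1; -0.01 -0.04 -0.13 0 0 0 1; -0.025 -0.08 -0.13 0 0 0 1; -0.04 -0.13 -0.13 0 0 0 1"}}

```text
clock: 20.85
tool_pos: [0.5171, 0.1815, 0.2231]
orientation: [179.9, 0.1, 176.2]
force: [2.1, 0.6, 0.2]
opening: 0.0874
```

Run:
```python
from h import *
s=snapshot("scene");cv2.imwrite("pics/s2.png",s["img"][:,:,::-1])
s=snapshot("top");X=cloud(s);cv2.imwrite("pics/t2.png",s["img"][:,:,::-1])
for n in ["filter_center","aerosol_center","tin_center","bottle_center"]:
    for c in models.cut_out(n,s)[:3]:
        P=X[c["region"]];P=P[np.isfinite(P[:,0])];z=np.percentile(P[:,2],97);Q=P[P[:,2]>z-(.007 if n[0] in 'ft' else .035)]
        if len(Q)>5: print(n,c["conf"],c["uv"],round(z,4),rect(Q[:,:2]))
plan((589.3,-19.1,120,-183.9),(589.3,-19.1,37,-183.9))
```

```text
filter_center 0.59 [292.5, 200.0] 0.0738 (array([589.2, -19.1]), array([61.9, 60.8]), 23.81)
aerosol_center 0.77 [284.0, 290.7] 0.1492 (array([392.5,   0.5]), array([56.6, 55.2]), 45.92)
aerosol_center 0.66 [139.6, 250.1] 0.1528 (array([476. , 313.7]), array([58.1, 39.8]), 89.65)
aerosol_center 0.56 [334.7, 291.3] 0.1487 (array([ 386.6, -109.2]), array([59.4, 59.3]), 0.04)
bottle_center 0.76 [236.3, 307.1] 0.1429 (array([354.3, 106.2]), array([57.8, 58.1]), 19.77)
bottle_center 0.61 [131.6, 283.8] 0.1469 (array([399.2, 314.8]), array([58.1, 58. ]), 85.43)
bottle_center 0.16 [291.3, 222.2] 0.0595 (array([568.4, -15.6]), array([255.7, 134. ]), 83.04)
t 21.15 p [516.8 182.7 222.3] rpy [1.7992e+02 8.0000e-02 1.7610e+02] F [ 1.2  0.4 -0.1] open 87.6 q [  40.    9.  -16.   -0.  -65. -134.]
(589.3, -19.1, 120, -183.9) [-0.086  -0.1965  0.1021] [ 0.08  0.08 -0.  ]
(589.3, -19.1, 37, -183.9) [-0.0858 -0.1966  0.1851] [ 0.08  0.08 -0.  ]
```

View pics/t2.png

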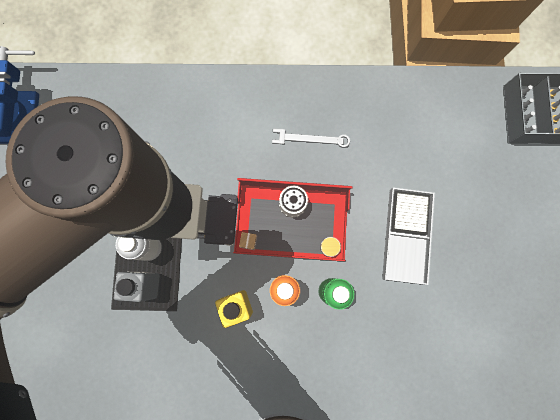

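View pics/s2.png

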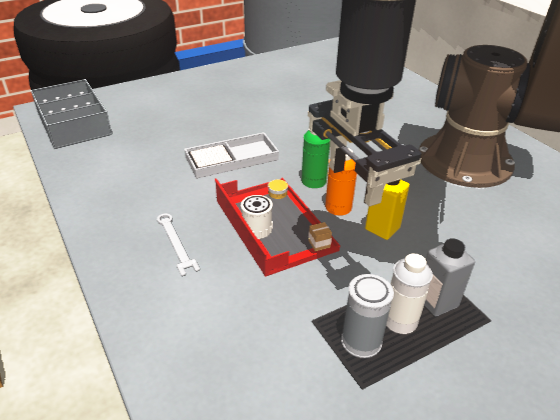

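The filter now stands alone at top (294,199). All three parts stand upright on the mat in the scene view: tin (368,315), aerosol (408,295), bottle (450,275). Going for the filter.

Emit:
{"method": "jog_arm", "body": {"targets": "-0.012 -0.03 0 0 0 0 1; -0.035 -0.08 0.01 0 0 0 1; -0.058 -0.133 0.03 0 0 0 1; -0.078 -0.18 0.06 0 0 0 1; -0.086 -0.196 0.09 0 0 0 1; -0.086 -0.196 0.12 0 0 0 1; -0.086 -0.196 0.135 0 0 0 1; -0.086 -0.196 0.135 0 0 0 1"}}

```text
clock: 22.15
tool_pos: [0.5891, -0.0179, 0.0865]
orientation: [180.0, -0.0, 176.2]
force: [0.2, -0.5, -0.6]
opening: 0.0877
```

Run:
```python
from h import *
s=snapshot("top");X=cloud(s);K=s["intrinsics"]
def ray(uv,z):
    d=s["R"].T@np.array([(uv[0]-K[0,2])/K[0,0],(uv[1]-K[1,2])/K[1,1],1]);c=-s["R"].T@s["t"];return (c+d*(z-c[2])/d[2])[:2]*1000
for c in models.spot_point("job_spot",s)[:2]: print(c["conf"],ray(c["uv"],.003))
m=np.zeros((420,560),bool);m[180:295,375:445]=1
P=X[m&(X[:,:,2]>.018)];print(rect(P[:,:2]))
for uv in [(392,188),(435,193),(429,284),(385,279)]: print(ray(uv,.026))
plan((589.3,-19.1,120,-183.9),(589.3,-19.1,37,-183.9))
```

```text
0.63 [ 468.22940201 -288.39940239]
(array([ 516. , -289.7]), array([ 99.9, 214.6]), 83.11)
[ 625.60761177 -252.75298658]
[ 614.34210782 -353.05124568]
[ 404.86722127 -328.2619362 ]
[ 415.50135655 -229.07252256]
t 22.25 p [590.2 -17.7  88.2] rpy [1.7991e+02 1.6000e-01 1.7618e+02] F [0.9 0.1 0.8] open 87.8 q [  17.   20.  -20.   -0.  -50. -111.]
(589.3, -19.1, 120, -183.9) [ 0.0008 -0.0014 -0.0318] [0.09 0.16 0.08]
(589.3, -19.1, 37, -183.9) [ 0.001  -0.0015  0.0512] [0.09 0.16 0.08]
```

Emit:
{"method": "jog_arm", "body": {"targets": "0.001 -0.0015 0.01 0 0 0 1; 0.001 -0.0015 0.025 0 0 0 1; 0.001 -0.0015 0.04 0 0 0 1; 0.001 -0.0015 0.049 0 0 0 1; 0.001 -0.0015 0.051 0 0 0 1; 0.001 -0.0015 0.051 0 0 0 1; 0.001 -0.0015 0.051 0 0 0 -1; 0.001 -0.0015 0.051 0 0 0 -1"}}

```text
clock: 23.25
tool_pos: [0.5896, -0.019, 0.0376]
orientation: [179.9, 0.2, 176.2]
force: [-0.3, -0.6, 0.6]
opening: 0.0729
```

Emit:
{"method": "jog_arm", "body": {"targets": "0 0 0 0 0 0 -1; 0 0 0 0 0 0 -1; 0 0 0 0 0 0 -1; 0 0 0 0 0 0 -1; 0 0 -0.004 0 0 0 -1; 0 0 -0.015 0 0 0 -1; 0 0 -0.035 0 0 0 -1; 0 0 -0.06 0 0 0 -1"}}

```text
clock: 24.25
tool_pos: [0.5888, -0.0191, 0.0981]
orientation: [179.9, 0.1, 176.2]
force: [0.2, 0.4, -3.4]
opening: 0.0615
```

```bash
python3 -c "
from h import *
plan((464.5,-284,150,-183.9))"
```

```text
t 24.25 p [588.8 -19.1  98.1] rpy [1.7991e+02 1.3000e-01 1.7617e+02] F [ 0.2  0.4 -3.4] open 61.5 q [  17.   19.  -20.   -0.  -51. -111.]
(464.5, -284, 150, -183.9) [ 0.1063 -0.2725 -0.0526] [0.09 0.13 0.07]
```

Emit:
{"method": "jog_arm", "body": {"targets": "0 0 -0.025 0 0 0 -1; 0.01 -0.025 -0.045 0 0 0 -1; 0.028 -0.07 -0.05 0 0 0 -1; 0.046 -0.118 -0.05 0 0 0 -1; 0.065 -0.167 -0.05 0 0 0 -1; 0.084 -0.215 -0.05 0 0 0 -1; 0.1 -0.255 -0.05 0 0 0 -1; 0.1065 -0.2725 -0.05 0 0 0 -1"}}

```text
clock: 25.25
tool_pos: [0.4622, -0.2859, 0.1477]
orientation: [179.9, 0.1, 176.0]
force: [-0.2, -0.9, -3.9]
opening: 0.0614
```

```bash
python3 -c "
from h import *
s=snapshot('wrist');cv2.imwrite('pics/w3.png',s['img'][:,:,::-1])
plan((464.5,-284,60,-183.9),(464.5,-284,38,-183.9))"
```

```text
t 25.3 p [ 462.  -286.6  147.6] rpy [1.7991e+02 9.0000e-02 1.7604e+02] F [-0.4 -1.4 -3.6] open 61.5 q [-11.  12. -22.  -0. -56. -83.]
(464.5, -284, 60, -183.9) [-0.0022  0.0027  0.0876] [ 0.09  0.09 -0.06]
(464.5, -284, 38, -183.9) [-0.0021  0.0026  0.1096] [ 0.09  0.09 -0.06]
```

View pics/w3.png

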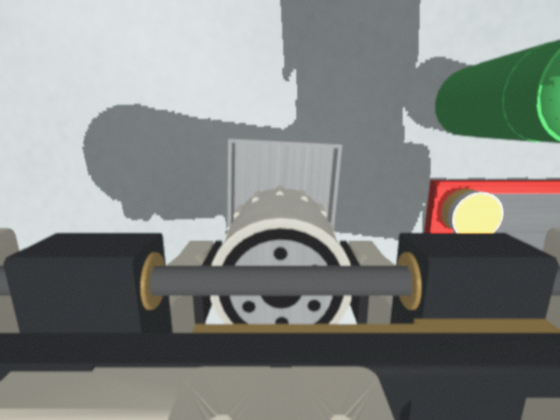

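The filter (280,290) hangs level over the empty half of the job tray, whose walls show at (232,180) and (338,180). Lowering it.

Emit:
{"method": "jog_arm", "body": {"targets": "-0.002 0.0025 0.01 0 0 0 -1; -0.002 0.0025 0.03 0 0 0 -1; -0.002 0.0025 0.052 0 0 0 -1; -0.002 0.0025 0.075 0 0 0 -1; -0.002 0.0025 0.092 0 0 0 -1; -0.002 0.0025 0.102 0 0 0 -1; -0.002 0.0025 0.106 0 0 0 -1; -0.002 0.0025 0.108 0 0 0 -1"}}

```text
clock: 26.3
tool_pos: [0.4647, -0.284, 0.0398]
orientation: [179.9, 0.1, 176.1]
force: [0.2, 1.0, -3.0]
opening: 0.0614
```

```bash
python3 -c "
from h import *
plan((464.5,-284,37.5,-183.9))"
```

```text
t 26.3 p [ 464.7 -284.    39.8] rpy [1.7992e+02 1.1000e-01 1.7607e+02] F [ 0.2  1.  -3. ] open 61.4 q [-11.  20. -29.  -0. -41. -83.]
(464.5, -284, 37.5, -183.9) [ 0.0002 -0.0001  0.0023] [ 0.08  0.11 -0.03]
```

Emit:
{"method": "jog_arm", "body": {"targets": "0 0 0.0012 0 0 0 -1; 0 0 0.002 0 0 0 -1; 0 0 0.0025 0 0 0 -1; 0 0 0.0025 0 0 0 -1; 0 0 0.0025 0 0 0 0.3; 0 0 0.0025 0 0 0 1; 0 0 0.0025 0 0 0 1; 0 0 0.0025 0 0 0 1"}}

```text
clock: 27.3
tool_pos: [0.4649, -0.284, 0.0372]
orientation: [179.9, 0.1, 176.1]
force: [-0.1, -1.0, 0.5]
opening: 0.085
```

Emit:
{"method": "jog_arm", "body": {"targets": "0 0 0 0 0 0 1; 0 0 -0.015 0 0 0 1; 0 0 -0.045 0 0 0 1; 0 0 -0.08 0 0 0 1; 0 0 -0.12 0 0 0 1; 0 0 -0.165 0 0 0 1; -0.002 0.02 -0.19 0 0 0 1; -0.005 0.06 -0.19 0 0 0 1"}}

```text
clock: 28.3
tool_pos: [0.4747, -0.2251, 0.2309]
orientation: [180.0, 0.4, 176.0]
force: [-0.1, -0.1, -1.3]
opening: 0.0877
```

```bash
python3 -c "
from h import *
plan((486,315,225,-183.9))"
```

```text
t 28.3 p [ 474.7 -225.1  230.9] rpy [179.97   0.42 175.97] F [-0.1 -0.1 -1.3] open 87.7 q [ -4.   6. -18.  -0. -66. -90.]
(486, 315, 225, -183.9) [0.0268 0.5396 0.006 ] [ 0.03  0.42 -0.13]
```

Emit:
{"method": "jog_arm", "body": {"targets": "0.002 0.03 0 0 0 0 1; 0.005 0.08 0 0 0 0 1; 0.008 0.135 0 0 0 0 1; 0.01 0.19 0 0 0 0 1; 0.012 0.245 0 0 0 0 1; 0.015 0.3 0 0 0 0 1; 0.018 0.355 0 0 0 0 1; 0.02 0.41 0 0 0 0 1"}}

```text
clock: 29.3
tool_pos: [0.4833, 0.187, 0.2325]
orientation: [179.9, 0.5, 176.0]
force: [0.8, 0.0, -0.6]
opening: 0.0882
```

Run:
```python
from h import *
s=snapshot("top");X=cloud(s);cv2.imwrite("pics/t4.png",s["img"][:,:,::-1])
P=X[195:290,375:445].reshape(-1,3);Q=P[P[:,2]>.06];print(rect(Q[:,:2]),np.nanmax(P[:,2]))
plan((485.7,314.8,160,-183.9),(485.7,314.8,92,-183.9))
```

```text
(array([ 465.9, -283. ]), array([60.6, 62.7]), 0.26) 0.07510649204664104
t 29.35 p [484.3 192.  232.2] rpy [179.84   0.55 176.07] F [1.3 5.9 1.5] open 87.8 q [  43.    5.  -19.    0.  -66. -138.]
(485.7, 314.8, 160, -183.9) [0.0077 0.1224 0.0725] [ 0.16  0.55 -0.03]
(485.7, 314.8, 92, -183.9) [0.0084 0.1223 0.1405] [ 0.16  0.55 -0.03]
```

View pics/t4.png

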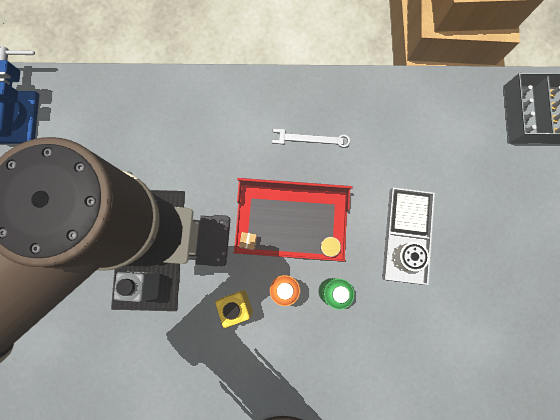

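The filter stands upright in the empty half at (415,257). Now fetching the aerosol.

Emit:
{"method": "jog_arm", "body": {"targets": "0.003 0.04 0.005 0 0.3 0 1; 0.006 0.09 0.015 0 0.55 0 1; 0.0084 0.122 0.03 0.16 0.55 0 1; 0.0084 0.122 0.055 0.16 0.55 0 1; 0.0084 0.122 0.085 0.16 0.55 0 1; 0.0084 0.122 0.115 0.16 0.55 0 1; 0.0084 0.122 0.135 0.16 0.55 0 1; 0.0084 0.122 0.1405 0.16 0.55 0 1"}}

```text
clock: 30.35
tool_pos: [0.4853, 0.314, 0.0916]
orientation: [-179.9, -0.0, 176.1]
force: [0.1, -0.4, 0.6]
opening: 0.0877
```

Emit:
{"method": "jog_arm", "body": {"targets": "0 0 0 0 0 0 1; 0 0 0 0 0 0 -1; 0 0 0 0 0 0 -1; 0 0 0 0 0 0 -1; 0 0 0 0 0 0 -1; 0 0 0 0 0 0 -1; 0 0 0 0 0 0 -1; 0 0 -0.01 0 0 0 -1"}}

```text
clock: 31.35
tool_pos: [0.4845, 0.3133, 0.1007]
orientation: [-179.8, -0.2, 176.0]
force: [-0.2, -0.6, -2.7]
opening: 0.0596
```

```bash
python3 -c "
from h import *
plan((485,315,200,-183.9),(585.4,-94.3,200,-183.9))"
```

```text
t 31.35 p [484.5 313.3 100.7] rpy [-1.7982e+02 -1.5000e-01  1.7605e+02] F [-0.2 -0.6 -2.7] open 59.6 q [  52.   18.  -21.   -0.  -51. -146.]
(485, 315, 200, -183.9) [-0.0001  0.0014 -0.0993] [-0.18 -0.15 -0.05]
(585.4, -94.3, 200, -183.9) [-0.1284 -0.4    -0.0984] [-0.18 -0.15 -0.05]
```

Emit:
{"method": "jog_arm", "body": {"targets": "0 0 -0.03 0 0 0 -1; 0 0 -0.06 0 0 0 -1; -0.006 -0.02 -0.085 0 0 0 -1; -0.02 -0.06 -0.095 0 0 0 -1; -0.035 -0.11 -0.095 0 0 0 -1; -0.051 -0.16 -0.095 0 0 0 -1; -0.067 -0.21 -0.095 0 0 0 -1; -0.083 -0.26 -0.095 0 0 0 -1"}}

```text
clock: 32.35
tool_pos: [0.5495, 0.0468, 0.1964]
orientation: [-179.8, -0.2, 176.1]
force: [1.2, 1.6, -2.2]
opening: 0.0596
```

```bash
python3 -c "
from h import *
plan((584.7,-94.3,180,-183.9),(584.7,-94.3,90,-183.9))"
```

```text
t 32.35 p [549.5  46.8 196.4] rpy [-179.83   -0.18  176.05] F [ 1.2  1.6 -2.2] open 59.6 q [  25.   10.  -17.    0.  -62. -119.]
(584.7, -94.3, 180, -183.9) [-0.0448 -0.1383  0.0167] [-0.17 -0.18 -0.05]
(584.7, -94.3, 90, -183.9) [-0.0451 -0.138   0.1067] [-0.17 -0.18 -0.05]
```

Emit:
{"method": "jog_arm", "body": {"targets": "-0.015 -0.045 0 -0.1 -0.1 0 -1; -0.03 -0.09 0 -0.17 -0.18 0 -1; -0.041 -0.125 0.005 -0.17 -0.18 0 -1; -0.045 -0.138 0.02 -0.17 -0.18 0 -1; -0.045 -0.138 0.045 -0.17 -0.18 0 -1; -0.045 -0.138 0.07 -0.17 -0.18 0 -1; -0.045 -0.138 0.09 -0.17 -0.18 0 -1; -0.045 -0.138 0.1 -0.17 -0.18 0 -1"}}

```text
clock: 33.35
tool_pos: [0.5835, -0.0939, 0.095]
orientation: [-180.0, -0.2, 176.1]
force: [-0.5, 0.3, -1.4]
opening: 0.0594
```

```bash
python3 -c "
from h import *
plan((584.7,-94.3,90,-183.9))"
```

```text
t 33.35 p [583.5 -93.9  95. ] rpy [-1.7998e+02 -1.5000e-01  1.7607e+02] F [-0.5  0.3 -1.4] open 59.4 q [  10.   19.  -20.   -0.  -51. -104.]
(584.7, -94.3, 90, -183.9) [-0.0013 -0.0004  0.005 ] [-0.02 -0.15 -0.03]
```

Emit:
{"method": "jog_arm", "body": {"targets": "-0.001 -0.0004 0.002 0 0 0 -1; -0.001 -0.0004 0.004 0 0 0 -1; -0.001 -0.0004 0.005 0 0 0 -1; -0.001 -0.0004 0.005 0 0 0 -1; -0.001 -0.0004 0.005 0 0 0 0.3; -0.001 -0.0004 0.005 0 0 0 1; -0.001 -0.0004 0.005 0 0 0 1; -0.001 -0.0004 0.005 0 0 0 1"}}

```text
clock: 34.35
tool_pos: [0.5844, -0.0944, 0.0899]
orientation: [-180.0, -0.2, 176.1]
force: [0.2, 0.7, 0.6]
opening: 0.0836
```

Emit:
{"method": "jog_arm", "body": {"targets": "0 0 0 0 0 0 1; 0 0 -0.015 0 0 0 1; 0 0 -0.045 0 0 0 1; 0 0 -0.08 0 0 0 1; 0 0 -0.12 0 0 0 1; -0.001 0.03 -0.14 0 0 0 1; -0.002 0.08 -0.14 0 0 0 1; -0.003 0.135 -0.14 0 0 0 1"}}

```text
clock: 35.35
tool_pos: [0.5973, 0.041, 0.2317]
orientation: [180.0, -0.0, 176.0]
force: [0.8, 0.4, 0.0]
opening: 0.0879
```

```bash
python3 -c "
from h import *
plan((571.5,315.5,230,-183.9))"
```

```text
t 35.35 p [597.3  41.  231.7] rpy [ 1.7998e+02 -4.0000e-02  1.7599e+02] F [0.8 0.4 0. ] open 87.9 q [  23.   13.   -9.   -0.  -68. -117.]
(571.5, 315.5, 230, -183.9) [0.045  0.272  0.0019] [ 0.02 -0.04 -0.11]
```

Emit:
{"method": "jog_arm", "body": {"targets": "0.008 0.05 0 0 0 0 1; 0.016 0.1 0 0 0 0 1; 0.025 0.15 0 0 0 0 1; 0.033 0.2 0.01 0 0 0 1; 0.041 0.25 0.02 0 0 0 1; 0.045 0.272 0.03 0 0 0 1; 0.045 0.272 0.05 0 0 0 1; 0.045 0.272 0.075 0 0 0 1"}}

```text
clock: 36.35
tool_pos: [0.5717, 0.3159, 0.1574]
orientation: [179.9, 0.0, 176.0]
force: [0.5, 0.2, -0.1]
opening: 0.0873
```

Run:
```python
from h import *
s=snapshot("scene");cv2.imwrite("pics/s5.png",s["img"][:,:,::-1])
s=snapshot("top");X=cloud(s);cv2.imwrite("pics/t5.png",s["img"][:,:,::-1])
P=X[175:265,230:360].reshape(-1,3);Q=P[P[:,2]>.115];print(rect(Q[:,:2]),np.nanmax(P[:,2]))
plan((571.5,315.5,92,-183.9))
```

```text
(array([585.3, -92.3]), array([58.8, 60.1]), 89.75) 0.15365864347153305
t 36.45 p [570.1 314.2 154.5] rpy [-179.85   -0.24  175.96] F [-0.8  0.3  0.2] open 87.3 q [  46.   21.   -8.   -0.  -61. -140.]
(571.5, 315.5, 92, -183.9) [-0.0016  0.0016  0.0625] [-0.15 -0.24 -0.14]
```

View pics/s5.png

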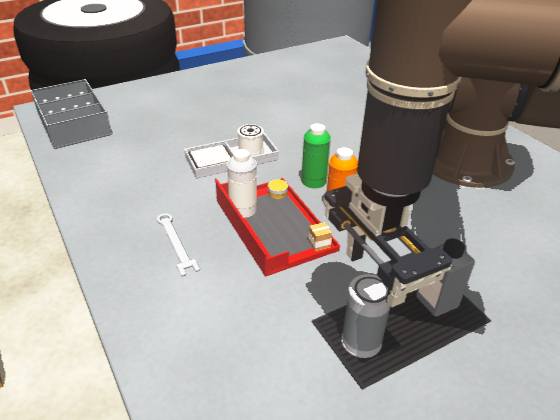

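The aerosol is back upright in the tray at (242,185), with depth within 2 mm of its original spot. The filter is in the job tray at (250,140). Next the tin.

Emit:
{"method": "jog_arm", "body": {"targets": "-0.0015 0.0015 0.012 0 0 0 1; -0.0015 0.0015 0.032 0 0 0 1; -0.0015 0.0015 0.05 0 0 0 1; -0.0015 0.0015 0.06 0 0 0 1; -0.0015 0.0015 0.062 0 0 0 1; -0.0015 0.0015 0.062 0 0 0 1; -0.0015 0.0015 0.062 0 0 0 -1; -0.0015 0.0015 0.062 0 0 0 -1"}}

```text
clock: 37.45
tool_pos: [0.5716, 0.3157, 0.0931]
orientation: [-179.9, -0.2, 176.0]
force: [1.2, -0.4, 0.3]
opening: 0.0728
```

Emit:
{"method": "jog_arm", "body": {"targets": "0 0 0 0 0 0 -1; 0 0 0 0 0 0 -1; 0 0 0 0 0 0 -1; 0 0 0 0 0 0 -1; 0 0 -0.006 0 0 0 -1; 0 0 -0.025 0 0 0 -1; 0 0 -0.05 0 0 0 -1; 0 0 -0.075 0 0 0 -1"}}

```text
clock: 38.45
tool_pos: [0.5711, 0.3155, 0.1678]
orientation: [-179.8, -0.3, 175.9]
force: [0.6, 1.1, -6.9]
opening: 0.0658
```

```bash
python3 -c "
from h import *
plan((593,56,175,-183.9))"
```

```text
t 38.45 p [571.1 315.5 167.8] rpy [-179.82   -0.31  175.94] F [ 0.6  1.1 -6.9] open 65.8 q [  46.   21.   -7.   -0.  -63. -140.]
(593, 56, 175, -183.9) [-0.0402 -0.2573 -0.0066] [-0.18 -0.31 -0.16]
```

Emit:
{"method": "jog_arm", "body": {"targets": "-0.006 -0.04 -0.006 -0.1 -0.1 0 -1; -0.014 -0.09 -0.006 -0.18 -0.3 -0.1 -1; -0.022 -0.14 -0.006 -0.18 -0.3 -0.15 -1; -0.03 -0.19 -0.006 -0.18 -0.3 -0.15 -1; -0.037 -0.235 -0.003 -0.18 -0.3 -0.15 -1; -0.04 -0.257 0.01 -0.18 -0.3 -0.15 -1; -0.04 -0.257 0.03 -0.18 -0.3 -0.15 -1; -0.04 -0.257 0.055 -0.18 -0.3 -0.15 -1"}}

```text
clock: 39.45
tool_pos: [0.5923, 0.056, 0.1123]
orientation: [180.0, -0.0, 176.0]
force: [0.9, 0.8, -7.1]
opening: 0.0655
```

```bash
python3 -c "
from h import *
plan((593,56,91.5,-183.9))"
```

```text
t 39.45 p [592.3  56.  112.3] rpy [ 1.7997e+02 -3.0000e-02  1.7604e+02] F [ 0.9  0.8 -7.1] open 65.5 q [  24.   19.  -18.   -0.  -53. -118.]
(593, 56, 91.5, -183.9) [-0.0007  0.      0.0208] [ 0.03 -0.03 -0.06]
```

Emit:
{"method": "jog_arm", "body": {"targets": "-0.0005 0 0.008 0 0 0 -1; -0.0005 0 0.015 0 0 0 -1; -0.0005 0 0.019 0 0 0 -1; -0.0005 0 0.0205 0 0 0 -1; -0.0005 0 0.021 0 0 0 -1; -0.0005 0 0.021 0 0 0 -1; -0.0005 0 0.021 0 0 0 -1; -0.0005 0 0.021 0 0 0 -1"}}

```text
clock: 40.45
tool_pos: [0.5933, 0.0562, 0.0922]
orientation: [179.9, 0.1, 176.1]
force: [-1.4, 1.0, 4.0]
opening: 0.0662
```

Emit:
{"method": "jog_arm", "body": {"targets": "0 0 0 0 0 0 0.3; 0 0 0 0 0 0 0.6; 0 0 0 0 0 0 1; 0 0 0 0 0 0 1; 0 0 -0.01 0 0 0 1; 0 0 -0.03 0 0 0 1; 0 0 -0.06 0 0 0 1; 0 0 -0.1 0 0 0 1"}}

```text
clock: 41.45
tool_pos: [0.5928, 0.0559, 0.1932]
orientation: [180.0, -0.0, 176.1]
force: [0.1, 0.1, -0.3]
opening: 0.0878
```

```bash
python3 -c "
from h import *
plan((400.5,315,220,-183.9))"
```

```text
t 41.45 p [592.8  55.9 193.2] rpy [ 1.7998e+02 -1.0000e-02  1.7606e+02] F [ 0.1  0.1 -0.3] open 87.8 q [  24.   14.  -12.   -0.  -63. -118.]
(400.5, 315, 220, -183.9) [ 0.2097  0.2453 -0.0267] [ 0.02 -0.01 -0.04]
```

Emit:
{"method": "jog_arm", "body": {"targets": "0.02 0.025 -0.015 0 0 0 1; 0.055 0.065 -0.02 0 0 0 1; 0.09 0.105 -0.02 0 0 0 1; 0.125 0.147 -0.02 0 0 0 1; 0.16 0.188 -0.02 0 0 0 1; 0.192 0.225 -0.015 0 0 0 1; 0.2095 0.245 0 0 0 0 1; 0.2095 0.245 0.03 0 0 0 1"}}

```text
clock: 42.45
tool_pos: [0.4003, 0.3173, 0.1648]
orientation: [179.8, 0.1, 176.2]
force: [1.0, 0.3, -0.0]
opening: 0.0878
```

```bash
python3 -c "
from h import *
plan((400.5,315.2,92,-183.9))"
```

```text
t 42.45 p [400.3 317.3 164.8] rpy [1.7977e+02 1.2000e-01 1.7624e+02] F [ 1.   0.3 -0. ] open 87.8 q [  60.    8.  -25.    0.  -57. -154.]
(400.5, 315.2, 92, -183.9) [-0.0002 -0.0023  0.0728] [0.23 0.12 0.14]
```

Emit:
{"method": "jog_arm", "body": {"targets": "0 -0.002 0.012 0.2 0.1 0.1 1; 0 -0.002 0.032 0.2 0.1 0.1 1; 0 -0.002 0.052 0.2 0.1 0.1 1; 0 -0.002 0.067 0.2 0.1 0.1 1; 0 -0.002 0.072 0.2 0.1 0.1 1; 0 -0.002 0.072 0.2 0.1 0.1 1; 0 -0.002 0.072 0.2 0.1 0.1 -1; 0 -0.002 0.072 0.2 0.1 0.1 -1"}}

```text
clock: 43.45
tool_pos: [0.4006, 0.3159, 0.0934]
orientation: [179.9, 0.0, 176.1]
force: [-0.8, 0.8, 0.4]
opening: 0.0728
```

Emit:
{"method": "jog_arm", "body": {"targets": "0 0 0 0 0 0 -1; 0 0 0 0 0 0 -1; 0 0 0 0 0 0 -1; 0 0 0 0 0 0 -1; 0 0 -0.006 0 0 0 -1; 0 0 -0.025 0 0 0 -1; 0 0 -0.05 0 0 0 -1; 0 0 -0.08 0 0 0 -1"}}

```text
clock: 44.45
tool_pos: [0.3997, 0.3151, 0.1731]
orientation: [-180.0, -0.1, 176.1]
force: [0.1, -0.8, -4.9]
opening: 0.058
```

```bash
python3 -c "
from h import *
plan((522.2,-15,180,-183.9))"
```

```text
t 44.45 p [399.7 315.1 173.1] rpy [-1.7998e+02 -6.0000e-02  1.7612e+02] F [ 0.1 -0.8 -4.9] open 58.0 q [  60.    7.  -24.   -0.  -58. -154.]
(522.2, -15, 180, -183.9) [-0.1446 -0.3211 -0.007 ] [-0.02 -0.06  0.02]
```

Emit:
{"method": "jog_arm", "body": {"targets": "-0.01 -0.02 -0.01 0 0 0 -1; -0.027 -0.06 -0.01 0 0 0 -1; -0.05 -0.11 -0.01 0 0 0 -1; -0.072 -0.16 -0.01 0 0 0 -1; -0.095 -0.21 -0.01 0 0 0 -1; -0.117 -0.26 -0.01 0 0 0 -1; -0.136 -0.302 -0.01 0 0 0 -1; -0.1446 -0.321 -0.005 0 0 0 -1"}}

```text
clock: 45.45
tool_pos: [0.5223, -0.0169, 0.1775]
orientation: [-180.0, -0.1, 176.0]
force: [-1.1, 0.5, -5.9]
opening: 0.0576
```

Run:
```python
from h import *
s=snapshot("wrist");cv2.imwrite("pics/w6.png",s["img"][:,:,::-1])
plan((522.2,-15,91.5,-183.9))
```

```text
t 45.5 p [522.1 -18.  176.5] rpy [-179.93   -0.19  175.99] F [-0.4  0.1 -5.7] open 57.8 q [  20.    9.  -22.   -0.  -59. -114.]
(522.2, -15, 91.5, -183.9) [-0.0001  0.0031  0.085 ] [-0.07 -0.19 -0.11]
```

View pics/w6.png

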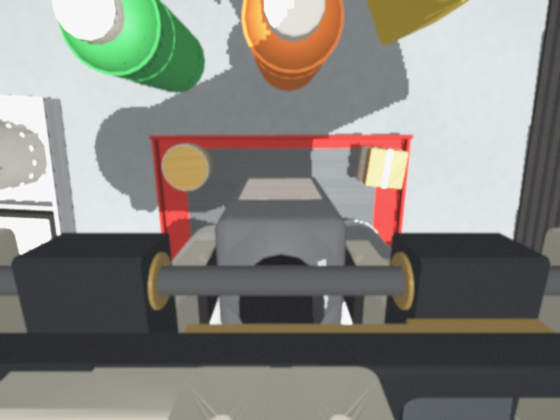

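The bottle (280,220) is held level over the centre of the tray. The carton (383,168) and low tin (186,167) have not moved. Lowering.

Emit:
{"method": "jog_arm", "body": {"targets": "0 0.002 0.01 0 0 0 -1; 0 0.003 0.028 -0.07 -0.19 -0.1 -1; 0 0.003 0.048 -0.07 -0.19 -0.1 -1; 0 0.003 0.066 -0.07 -0.19 -0.1 -1; 0 0.003 0.076 -0.07 -0.19 -0.1 -1; 0 0.003 0.081 -0.07 -0.19 -0.1 -1; 0 0.003 0.083 -0.07 -0.19 -0.1 -1; 0 0.003 0.084 -0.07 -0.19 -0.1 -1"}}

```text
clock: 46.5
tool_pos: [0.5224, -0.0149, 0.0929]
orientation: [180.0, 0.0, 176.1]
force: [-0.5, 0.2, -5.4]
opening: 0.058
```

```bash
python3 -c "
from h import *
plan((522.2,-15,91.2,-183.9))"
```

```text
t 46.5 p [522.4 -14.9  92.9] rpy [1.7998e+02 4.0000e-02 1.7609e+02] F [-0.5  0.2 -5.4] open 58.0 q [  20.   14.  -29.    0.  -48. -114.]
(522.2, -15, 91.2, -183.9) [ 0.0002 -0.0001  0.0017] [ 0.02  0.04 -0.01]
```

Emit:
{"method": "jog_arm", "body": {"targets": "0 0 0.001 0 0 0 -1; 0 0 0.0018 0 0 0 -1; 0 0 0.0025 0 0 0 -1; 0 0 0.0025 0 0 0 -1; 0 0 0.0025 0 0 0 0.3; 0 0 0.0025 0 0 0 0.6; 0 0 0.0025 0 0 0 1; 0 0 0.0025 0 0 0 1"}}

```text
clock: 47.5
tool_pos: [0.5228, -0.0148, 0.0905]
orientation: [180.0, 0.1, 176.1]
force: [0.3, -0.3, -0.3]
opening: 0.0822
```

Emit:
{"method": "jog_arm", "body": {"targets": "0 0 0 0 0 0 1; 0 0 0 0 0 0 1; 0 0 -0.01 0 0 0 1; 0 0 -0.035 0 0 0 1; 0 0 -0.07 0 0 0 1; 0 0 -0.11 0 0 0 1; 0.005 0.03 -0.14 0 0 0 1; 0.01 0.075 -0.15 0 0 0 1"}}

```text
clock: 48.5
tool_pos: [0.5185, 0.061, 0.2437]
orientation: [179.9, 0.3, 176.0]
force: [1.5, 0.8, 0.0]
opening: 0.0877
```

Emit:
{"method": "jog_arm", "body": {"targets": "0.005 0.04 0 0 0 0 1; 0.01 0.09 0 0 0 0 1; 0.015 0.14 0 0 0 0 1; 0.02 0.19 0 0 0 0 1; 0.025 0.23 0 0 0 0 1; 0.027 0.25 0 0 0 0 1; 0.027 0.25 0 0 0 0 1; 0.027 0.25 0 0 0 0 1"}}

```text
clock: 49.5
tool_pos: [0.509, 0.3114, 0.2444]
orientation: [179.9, 0.3, 176.0]
force: [-0.2, -0.1, 0.9]
opening: 0.088
```

Run:
```python
from h import *
s=snapshot("scene");cv2.imwrite("pics/s7.png",s["img"][:,:,::-1])
s=snapshot("top");X=cloud(s);cv2.imwrite("pics/t7.png",s["img"][:,:,::-1])
for n in ["aerosol_center","tin_center","bottle_center","filter_center"]:
    for c in models.cut_out(n,s)[:3]:
        P=X[c["region"]];P=P[np.isfinite(P[:,0])];z=np.percentile(P[:,2],97);Q=P[P[:,2]>z-.035]
        if len(Q)>5: print(n,round(c["conf"],2),c["uv"],round(z,4),rect(P[P[:,2]>z-.006][:,:2]),rect(Q[:,:2]))
print(telemetry.get_obs()["clock"],telemetry.get_obs()["tool_pos"],telemetry.get_obs()["force"])
```

```text
aerosol_center 0.86 [327.5, 201.8] 0.1517 (array([583.6, -92.1]), array([30.6, 31. ]), 88.42) (array([584.9, -91. ]), array([56.8, 60.2]), 89.58)
aerosol_center 0.85 [286.2, 290.1] 0.1489 (array([393. ,   0.4]), array([30.8, 29.5]), 0.28) (array([394.,  -0.]), array([58.7, 59.6]), 89.85)
tin_center 0.57 [256.7, 197.0] 0.1339 (array([591.7,  56.8]), array([63.9, 64.4]), 0.33) (array([591.7,  56.8]), array([63.8, 64.5]), 1.21)
bottle_center 0.9 [236.0, 309.2] 0.1432 (array([353.8, 105.9]), array([29.8, 30.6]), 89.21) (array([354.4, 105.7]), array([57.8, 57.2]), 19.99)
bottle_center 0.56 [291.4, 230.5] 0.1458 (array([520.4, -15.3]), array([30.4, 30.3]), 0.2) (array([521.3, -14.5]), array([57.8, 58.5]), 86.43)
filter_center 0.85 [409.8, 256.3] 0.0735 (array([ 465.9, -281.8]), array([60.3, 60.7]), 89.69) (array([ 465.7, -281.5]), array([60.7, 60.9]), 87.77)
filter_center 0.42 [289.9, 229.2] 0.1459 (array([520.4, -15.3]), array([30.4, 30.3]), 0.2) (array([521.3, -14.4]), array([57.8, 58.4]), 86.66)
49.8 [0.50917969 0.31164753 0.24442949] [ 0.5545982   0.13729023 -0.18126663]
```

View pics/t7.png

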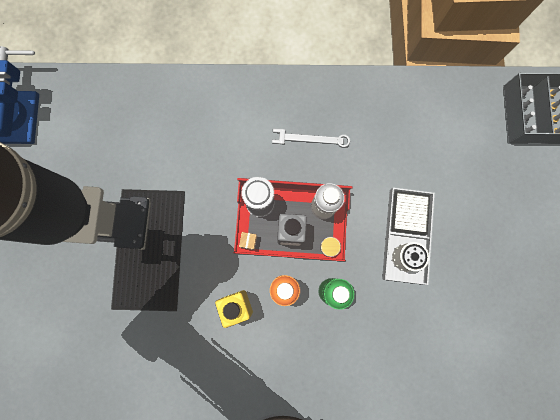

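View pics/s7.png

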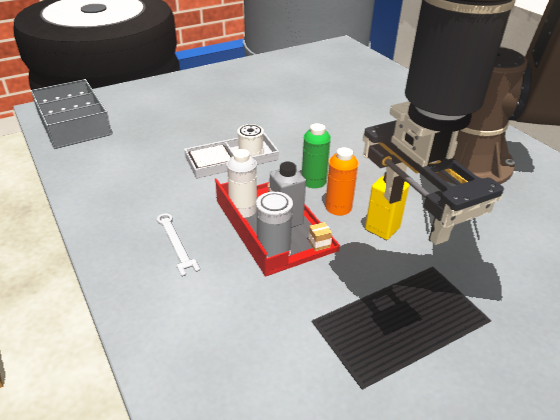

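All pieces stand upright where asked, within about 2.5 mm of their original spots. The bystanders and look-alikes haven't moved. Handing in.

```bash
python3 -c "
from plant import job
print(job.close_job())"
```

```text
the job is handed in; nothing more can be done
None
```

The job is done and handed in at about 50 s of the 138 s allowed. I moved the grey bottle, the tin and the silver aerosol onto the mat and stood the filter in the empty half of the job tray. Then I put the aerosol, tin and bottle back in the red tray.

**Positions:** In the last pictures before hand-in, all four stand upright. The aerosol is about 2–3 mm from where it started, and the tin and bottle are each within about 2.5 mm. The filter is about 2–3 mm from the compartment centre I computed from the tray walls. The network's point for that centre was about 6 mm from mine, so I used the wall measurement.

**Everything else:** The carton, low tin, wrench and the coloured look-alikes look unmoved in the pictures. The forces I read stayed within about 7 N, and no check failed.

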